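Lay out the candle-making kit in its trays

ROBOT

A 7-joint arm with a two-finger parallel gripper is mounted at the origin on a cart in front of the work surface, level with it; the furniture and walls round the work are solid. World frame = base frame: x ahead of the robot, y to its left, z up, the work surface at z = 0. Lengths are in mm, angles in degrees, forces in N, time in s.
With the tool pointing down it reaches from about 425 to 925 mm from the base axis. Payload 6.8 kg.
Tool frame: the origin (TCP) lies between the finger pads; the fingertips stand 11 mm ahead of it and the grasp point (between the pads) lies 8 mm behind it; z points along the fingers, y is the line along which they close (so a half turn about z gives the same grasp; the last joint's range is limited). The gripper opens to 85 mm and grips with 20 to 120 N. Pads are 22 mm wide; open, the fingers measure 114 mm over their backs; the gripper's body (76 mm by 85 mm) begins 54 mm behind the grasp point. The pads swing forward as they close: fully open they stand 13 mm farther back than shut.
Start: joints at [-79.761, 27.33, 1.283, 89.118, -0.659, 63.558, -4.761], TCP at [190.943, 647.447, 242.308] pointing down, gripper open.
Joint ranges: [-169.35, 169.35], [-19.33, 120.38], [-80.79, 83.38], [13.8, 139.57], [-78.32, 258.32], [9.67, 109.79], [-169.56, 169.56]. Speed limits (degrees/s): [136.94, 136.94, 180, 180, 180, 180, 180].

INTERFACE

Orientations are given as [roll, pitch, yaw] about the fixed x, y, z axes, in that order (R = Rz(yaw) Ry(pitch) Rx(roll)).
In Python, from rig import status, imaging, order, spotter gives the robot as it stands.
- The arm moves only by the tool step_arm, never from a script. Its argument "steps" is one flat list of numbers, 4 for each row, row after row: the shift along the tool's x, y, z scaled (see below), then the turn about the tool's z scaled (see below). A call has 1 to 12 rows; each row is the pose to reach, as a shift and turn from the pose commanded when the call began, along the tool's axes at that moment; what a row does not reach only later rows make up. The controller multiplies each number of a shift by 400 mm and each number of a turn by pi/2 rad. A row lasts 1/12 s, in which the tool goes at most 41.7 mm and 7.16 degrees, less where a joint would pass 70% of its speed; a pose out of reach is approached as far as the arm can. A call with a number of a shift or a turn outside -1 to 1 is refused whole. A call with a gripper value outside its range is refused whole. "grip" is the opening, from -1 (shut) to 1 (fully open), set as the call begins (left out, the last holds). The fingers move at their own pace and stop on an object; "squeeze" is the grip in N (left out, the last holds). Time passes only in rows, so rows that repeat a pose let the fingers close. It gives the time, the measured TCP pose, the force, the opening and the grip force at its end, in the units of the state.
- status.observe(): the state, without advancing time (a new reading comes with each control period).
- imaging.grab_frame(name): name is "scene" or "top"; returns a dict with "img" (420x560x3 uint8, red, green, blue), "depth" (420x560 float32, mm along the optical axis (not along the pixel's ray), 0 where there is no reading), "fx", "fy", "cx", "cy" (pixels), "world_from_camera" (4x4, takes a point from camera to world coordinates). Camera axes: x right, y up, looking along -z (the intrinsics and any distortion apply to the point x, -y, -z); pixel columns grow to the right and rows downward; lengths in mm; the calibration is good to about 2 mm. A picture is of the moment at which its call begins.
- order.sign_off(): hands the job in; it is judged then, once.
Trained networks look in a picture, given as the dict that the camera call returned (one of the last four; its "shot" number tells which), for a name from the list of things; names that differ only in an ending like _2 or _b are one class to them, and where a whole thing is asked for, a point or a joint stands for the part that bears it (a point fixed in the world has none). Each returns a list of dicts, best first, with "score" (0 to 1); they miss things now and then, are a little off and sometimes report something else, mostly with a low value. They report only what shows in the picture. A call takes as long as a camera call. They do not tell look-alikes from the thing itself.
- spotter.trace(picture, name): "region" (420x560 bool, what is visible of it) and "at" ([column, row] in pixels, amid what is visible of it).
The state is a dict: "clock": time; "joints": joint angles; "joint_velocities": joint speeds; "joint_torque": joint torques, N m; "ee_pos": TCP position; "tcp_rot": TCP orientation; "force": force on the tool from outside, world axes, zero at the start; "moment": the same for the moment, N m; "grip_width": finger opening in mm; "grasp_force": force on a finger pad.
Only numpy, scipy, OpenCV 4.12 (cv2) and the standard library are available. Lean on these libraries where they do the work, as an engineer would, in place of code of your own. Each camera call takes 0.05 s, during which the arm holds its last target. There are 200 camera calls.

TASK

Lay out the candle-making kit: put the wax block in the white rectangular tray, the matchbox in the small red one, the card roll upright in the round green one and the brush lengthways (either way round) in the long blue one, each lying flat on its tray's pad inside the lip, right way up. Leave the two empty tins standing where they are, and let go of everything.

Things in the scene. Friction and masses are not known exactly. Their poses are not given: they have to be found in the camera images.
- wax_block: Plain cream wax block, 44 (x) x 62 (y) x 28 (z) mm, about 100 g; origin at the centre of its underside, z up. Grip across its 44 mm side.
- matchbox: Dark red matchbox with a bright red top, 36 (x) x 53 (y) x 14 (z) mm, about 20 g; origin at the centre of its underside, z up. It stays closed. Grip across its 36 mm side.
- card_roll: Brown roll of corrugated card strip standing on end like a short drum, 62 mm in diameter, solid to 40 mm height (card edges look up to 45 mm), about 40 g; origin at the centre of its underside.
- brush: Flat brush lying flat, 42 (x) x 190 (y) x 10 (z) mm, about 60 g; origin at the centre of its underside, middle of its length. The red handle, 22 mm wide, runs from y = -23 mm to +95 mm; the dark head, 42 mm wide, from y = -95 mm to -23 mm. It balances near y = -15 mm. Grip across the handle (along x) at the origin or a little towards +y.
- wax_tray: Fixed low wooden tray, floor 3 mm above the table, lip 5 mm wide whose top is 5.5 mm above the table, origin at the centre of its underside on the table. Rectangular, with a white pad: inside 60 (x) x 78 (y) mm, outside 70 x 88 mm. For the wax block, long side along y.
- match_tray: Fixed low wooden tray, floor 3 mm above the table, lip 5 mm wide whose top is 5.5 mm above the table, origin at the centre of its underside on the table. Rectangular, the smallest tray, with a red pad: inside 52 (x) x 69 (y) mm, outside 62 x 79 mm. For the matchbox, long side along y.
- roll_tray: Fixed low wooden tray, floor 3 mm above the table, lip 5 mm wide whose top is 5.5 mm above the table, origin at the centre of its underside on the table. Round, with a green pad: inside 78 mm in diameter, outside 88 mm. For the card roll.
- brush_tray: Fixed low wooden tray, floor 3 mm above the table, lip 5 mm wide whose top is 5.5 mm above the table, origin at the centre of its underside on the table. Long rectangular, with a blue pad: inside 58 (x) x 206 (y) mm, outside 68 x 216 mm. For the brush, lying along y, head at either end.
- tin_a: Empty tin with a gold rim, 68 mm in diameter, 62 mm tall, loose and light (50 g), standing open end up; origin at the centre of its underside. Not to be moved.
- tin_b: Empty tin with a gold rim, 68 mm in diameter, 62 mm tall, loose and light (50 g), standing open end up; origin at the centre of its underside. Not to be moved.
There are look-alikes about, which are no part of the job. Leave any orange or purple look-alike of the card_roll alone.

How it is judged:
By the outcome, as a careful person would: the job done as asked, in the order asked, and still so for the second after the job is handed in, with the robot touching nothing.
It also fails if it takes over 90 s, if anything falls off the work surface, if the arm or the gripper's body presses on something with over 40 N, if the wrist force passes 120 N, or if a joint passes its speed limit or range.

## Working session

There is one attempt and no reset: what is moved stays moved. The work goes in short steps, Python scripts to look and compute and a tool call to move; the robot and the scene stay as the last step left them, time stands still between calls to the robot, and variables do not carry over. Pictures are saved under pics/ and viewed, at most 14 in all, crops included, and the job is handed in when it is done.

Besides the shell and the picture viewer there is one more tool, called after "Call:" as name(argument=value, ...) on one line, values as JSON. step_arm: Moves the arm, as the interface text tells. Shifts and turns lie within -1 to 1; 1 stands for 400 mm of shift or pi/2 rad of turn. Its arguments: {"type":"object","properties":{"steps":{"type":"array"},"grip":{"type":"number"},"squeeze":{"type":"number"}},"required":["steps"]}

```bash
mkdir -p pics
cat > h.py <<'E'
import numpy as np, cv2
from rig import status, imaging, order, spotter
def world(f,region):
    v,u=np.nonzero(region & (f["depth"]>0)); d=f["depth"][v,u]
    p=np.stack([(u-f["cx"])/f["fx"]*d,-(v-f["cy"])/f["fy"]*d,-d,np.ones_like(d)])
    return (f["world_from_camera"]@p)[:3].T
def save(f,n,crop=None,k=1):
    im=f["img"][:,:,::-1]
    if crop: a,b,c,d=crop; im=im[b:d,a:c]
    cv2.imwrite("pics/"+n,cv2.resize(im,None,fx=k,fy=k,interpolation=cv2.INTER_CUBIC))
E
python3 - <<'E'
from h import *
for c in("top","scene"):
    f=imaging.grab_frame(c); save(f,c+"0.png",k=1.4)
    print(c,[k for k in f],f["fx"],f["world_from_camera"].round(2).tolist())
    for n in "wax_block matchbox card_roll brush wax_tray match_tray roll_tray brush_tray tin_a".split():
        for r in spotter.trace(f,n):
            if r["score"]<.2: continue
            p=world(f,r["region"]); t=np.percentile(p[:,2],90)
            q=p[abs(p[:,2]-t)<6] 
            b=cv2.minAreaRect(q[:,:2].astype(np.float32))
            print(n,round(r["score"],2),np.round(r["at"]),"ztop",t.round(1),"rect",np.round(b[0],1),np.round(b[1],1),round(b[2],1), np.median(f["img"][r["region"]],0))
s=status.observe();print(s)
E
```

```text
top ['img', 'depth', 'fx', 'fy', 'cx', 'cy', 'world_from_camera', 'shot'] 499.4610165290446 [[-0.02, 0.99, -0.16, 261.95], [-1.0, -0.03, -0.02, -158.79], [-0.03, 0.16, 0.99, 1670.9], [0.0, 0.0, 0.0, 1.0]]
wax_block 0.49 [186. 246.] ztop 32.2 rect [438.2 218.2] [44.2 60.5] 22.7 [182. 165. 133.]
matchbox 0.48 [310. 204.] ztop 19.4 rect [ 581.7 -218.3] [50.7 35.6] 69.1 [186.  79.  46.]
card_roll 0.87 [435. 267.] ztop 44.5 rect [ 360.2 -615.5] [56.3 51.7] 89.3 [76. 41. 88.]
card_roll 0.81 [310. 241.] ztop 43.5 rect [ 447.9 -217.5] [55.6 56.5] 88.8 [72. 56. 42.]
card_roll 0.65 [259. 168.] ztop 45.4 rect [696.6 -51.9] [57.6 53.1] 14.1 [74. 41. 87.]
card_roll 0.63 [406. 244.] ztop 43.2 rect [ 424.3 -518.6] [51.8 60.7] 43.3 [76. 41. 89.]
card_roll 0.63 [418. 217.] ztop 44.6 rect [ 521.5 -561. ] [55.3 53.9] 28.1 [136.  68.   9.]
card_roll 0.32 [270. 243.] ztop 57.6 rect [445.1 -71.4] [66.3 57.8] 53.1 [150. 138. 116.]
brush 0.73 [140. 236.] ztop 15.2 rect [467.4 368.1] [185.8  40.6] 2.5 [137.  65.  48.]
wax_tray 0.95 [270. 200.] ztop 8.6 rect [588.7 -78.6] [68.8 87.7] 3.2 [212. 205. 190.]
matc
[... 2354 characters left out ...]
joints': array([-79.76086099,  27.32622318,   1.28305263,  89.11779512,
        -0.6596959 ,  63.55792879,  -4.76130956]), 'joint_velocities': array([-0.08105446, -0.07335258, -0.00903804,  0.06927477,  0.12997937,
       -0.05306791,  0.04762637]), 'joint_torque': array([-3.62111150e-04, -5.96321690e+01,  1.60626289e+00, -2.81543666e+01,
        1.23661928e-02,  1.60456562e-03, -1.78258449e-05]), 'ee_pos': array([190.94279975, 647.45189372, 242.35347484]), 'tcp_rot': array([ 1.79994747e+02, -2.19620320e-03,  1.63565926e+02]), 'force': array([-0.15998716,  0.42552366,  0.10084319]), 'moment': array([ 0.03021206,  0.0015587 , -0.01284102]), 'grasp_force': 0.0, 'grip_width': 85.45405906194391}
```

View pics/top0.png

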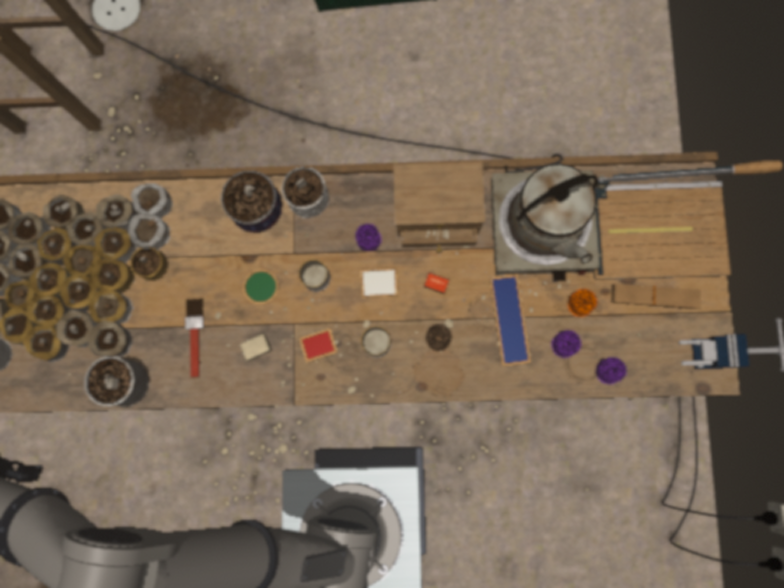

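View pics/scene0.png

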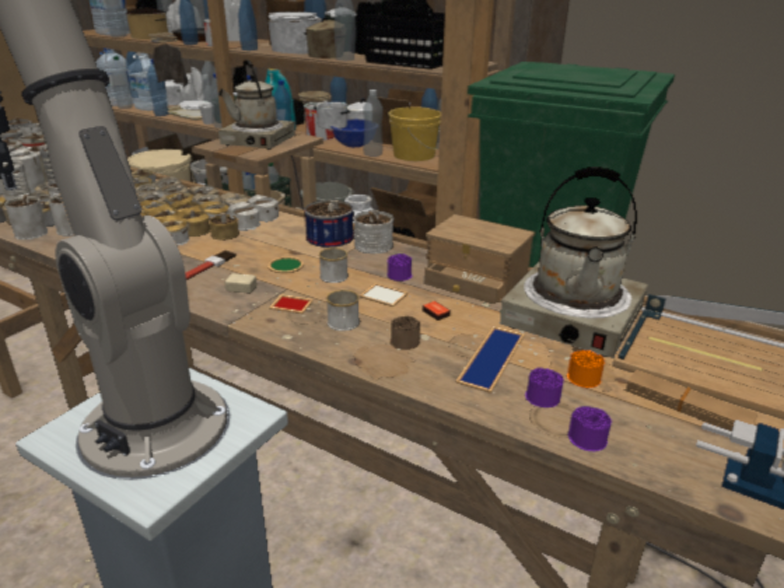

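The pictures show, in 1.4x pixels of the top view: wax (254,347), matchbox (436,283), brush (195,337) with its head pointing away from the robot, tins (315,276) and (376,342). The trays are green (260,286), red (318,345), white (379,283) and blue (510,320).

Possible card rolls: brown (439,337), purple (368,237), (566,343) and (611,370), orange (583,302). By the description it is the brown one. I'll check that in a crop and refine the poses.

```bash
cat >> h.py <<'E'
def plan(x,y,z,yaw,free=True):
    s=status.observe(); p=s["ee_pos"]; r=s["tcp_rot"]; a=np.radians(r[2])
    d=np.array([x,y,z])-p
    sh=np.array([d[0]*np.cos(a)+d[1]*np.sin(a), d[0]*np.sin(a)-d[1]*np.cos(a), -d[2]])
    per=180 if free else 360
    t=(r[2]-yaw+per/2)%per-per/2
    print("at",p.round(1),r.round(2),"w",round(s["grip_width"],1),"-> row",(sh/400).round(4),(t/90).round(4),"dist",np.linalg.norm(d).round(0),"rows",int(np.ceil(max(np.linalg.norm(d)/41.7,abs(t)/7.16))))
E
python3 - <<'E'
from h import *
f=imaging.grab_frame("top"); save(f,"crop1.png",(170,150,400,300),3.4)
hsv=cv2.cvtColor(f["img"],cv2.COLOR_RGB2HSV); H,S,V=[hsv[...,i] for i in range(3)]
vv,uu=np.mgrid[:420,:560]
def box(n,m,a,b,c,d):
    m=m&(uu>a)&(uu<c)&(vv>b)&(vv<d)
    m=cv2.morphologyEx(m.astype(np.uint8),cv2.MORPH_OPEN,np.ones((2,2)))>0
    p=world(f,m); r=cv2.minAreaRect(p[:,:2].astype(np.float32)); ev=np.linalg.eigh(np.cov(p[:,:2].T))[1][:,1]
    print(n,m.sum(),"mean",p.mean(0).round(1),"rect",np.round(r,1) if 0 else [np.round(x,1) for x in r],"longaxis",np.degrees(np.arctan2(ev[1],ev[0])).round(1)%180)
red=((H<8)|(H>172))&(S>140)&(V>90)
box("redpad",red,205,225,250,265)
box("matchbox",red,295,185,330,220)
box("bluepad",(H>100)&(H<130)&(S>90),340,185,390,275)
box("whitepad",(S<60)&(V>170),250,180,292,220)
box("greenpad",(H>45)&(H<85)&(S>90),170,185,205,225)
box("handle",red,130,225,150,280)
for n,k in(("wax_block",(160,205)),("card_roll",(295,325)),("brush",(120,160)),("wax_tray",(250,292)),("tin_a",(210,300))):
    for r in spotter.trace(f,n):
        if k[0]<r["at"][0]<k[1] and r["score"]>.4:
            p=world(f,r["region"]); z=np.percentile(p[:,2],90); p=p[abs(p[:,2]-z)<5]; ev=np.linalg.eigh(np.cov(p[:,:2].T))[1][:,1]
            print(n,p.mean(0).round(1),[np.round(x,1) for x in cv2.minAreaRect(p[:,:2].astype(np.float32))],cv2.minEnclosingCircle(p[:,:2].astype(np.float32)),"long",np.degrees(np.arctan2(ev[1],ev[0])).round(1)%180)
plan(438,218,200,90+22.5)
E
```

```text
redpad 266 mean [437.3  69.7   3.2] rect [array([437.5,  69.3]), array([48. , 64.3]), np.float64(17.2)] longaxis 107.3
matchbox 101 mean [ 577.7 -218.5   13.8] rect [array([ 579.3, -218.7]), array([46.2, 30.8]), np.float64(69.3)] longaxis 66.8
bluepad 792 mean [ 485.5 -392.7    2.5] rect [array([ 486.3, -392.4]), array([194.6,  48.1]), np.float64(5.3)] longaxis 5.300000000000011
whitepad 372 mean [586.4 -80.1   3.4] rect [array([586.3, -80. ]), array([59.3, 76.3]), np.float64(2.4)] longaxis 92.5
greenpad 309 mean [584.9 209.5   3. ] rect [array([586. , 210.3]), array([67. , 65.2]), np.float64(44.9)] longaxis 77.0
handle 191 mean [427.2 366.    9.7] rect [array([425.6, 366.2]), array([107.9,  20.9]), np.float64(1.3)] longaxis 2.0999999999999943
card_roll [ 447.9 -218.8   42.6] [array([ 447.6, -217.9]), array([56.7, 53.4]), np.float64(7.5)] ((448.6409912109375, -218.18722534179688), 29.35753631591797) long 152.5
brush [481.6 369.3  12.9] [array([465.8, 366.5]), array([187.3,  41.2]), np.float64(4.9)] ((465.91705322265625, 365.5697021484375), 94.3892822265625) long 2.3000000000000114
wax_tray [589.3 -79.8   7.5] [array([588.3, -78.3]), array([69.7, 87.3]), np.float64(2.0)] ((589.2156982421875, -78.97953033447266), 52.198814392089844) long 88.9
tin_a [607.5  75.2  58.8] [array([605.4,  75.1]), array([67.3, 63.6]), np.float64(0.0)] ((604.8633422851562, 75.5696029663086), 34.860923767089844) long 4.800000000000011
tin_a [442.3 -69.1  60. ] [array([441.4, -69.1]), array([65.2, 65.7]), np.float64(88.3)] ((441.77734375, -69.61370086669922), 34.08521270751953) long 100.3
at [191.  647.4 242.3] [180.    -0.   163.57] w 85.2 -> row [-0.8961 -0.855   0.1058] 0.5674 dist 497.0 rows 12
```

View pics/crop1.png

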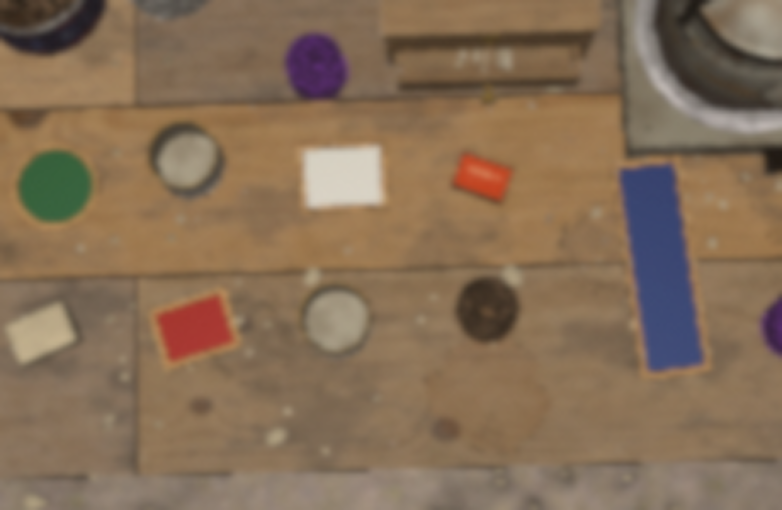

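The crop shows the brown roll at (488,308), clearly different from the purple one at (316,66). The wax is at (41,332) and the matchbox at (482,177). Starting with the wax.

Call:
step_arm(steps=[-0.896,-0.855,0.106,0.567,-0.896,-0.855,0.106,0.567,-0.896,-0.855,0.106,0.567,-0.896,-0.855,0.106,0.567,-0.896,-0.855,0.106,0.567,-0.896,-0.855,0.106,0.567,-0.896,-0.855,0.106,0.567,-0.896,-0.855,0.106,0.567,-0.896,-0.855,0.106,0.567,-0.896,-0.855,0.106,0.567,-0.896,-0.855,0.106,0.567,-0.896,-0.855,0.106,0.567], grip=1, squeeze=50)

```text
clock: 2.3
ee_pos: [438.8, 215.9, 200.1]
tcp_rot: [180.0, -0.0, 112.5]
force: [0.4, 0.7, -0.3]
grip_width: 85.1
grasp_force: 0.0
```

Call:
step_arm(steps=[0,0,0.38,0,0,0,0.38,0,0,0,0.38,0,0,0,0.38,0,0,0,0.42,0,0,0,0.45,0,0,0,0.465,0,0,0,0.465,0])

```text
clock: 2.97
ee_pos: [437.5, 217.8, 13.0]
tcp_rot: [-179.9, 0.0, 112.5]
force: [-1.1, -1.5, 0.2]
grip_width: 85.2
grasp_force: 0.0
```

Call:
step_arm(steps=[0,0,0,0,0,0,0,0,0,0,0,0,0,0,0,0,0,0,0,0,0,0,0,0,0,0,0,0,0,0,0,0], grip=-1)

```text
clock: 3.63
ee_pos: [438.6, 218.5, 15.0]
tcp_rot: [179.9, -0.0, 112.5]
force: [-1.4, 0.1, 5.5]
grip_width: 43.2
grasp_force: 51.0
```

```bash
python3 -c "
from h import *
f=imaging.grab_frame('scene'); save(f,'g1.png',(110,120,330,280),3.4)
plan(588.5,-78.5,120,92.5,False)"
```

```text
at [438.6 218.5  15. ] [ 1.7989e+02 -4.0000e-02  1.1254e+02] w 43.1 -> row [-0.8295  0.0615 -0.2624] 0.2226 dist 349.0 rows 9
```

View pics/g1.png

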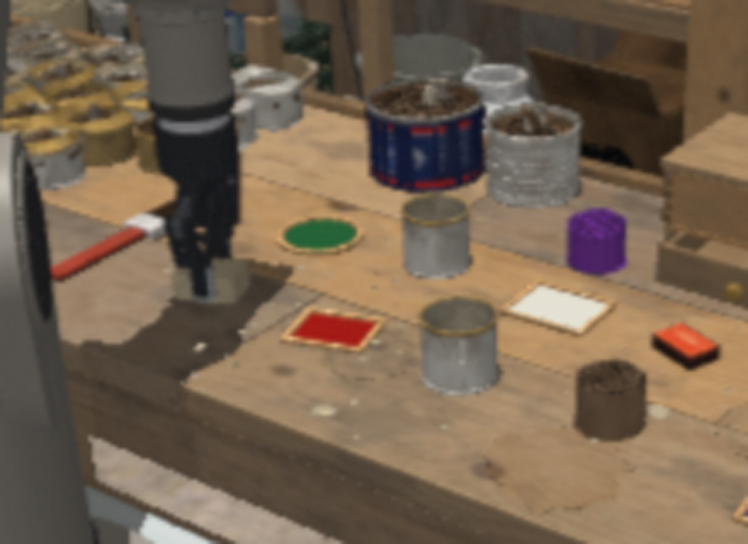

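The wax sits between the fingers at (210,280), held at 43 mm with 51 N.

Call:
step_arm(steps=[0,0,-0.1,0,0,0,-0.2,0,0,0,-0.262,0,-0.1,0.01,-0.262,0.05,-0.2,0.015,-0.262,0.1,-0.3,0.02,-0.262,0.15,-0.4,0.03,-0.262,0.2,-0.5,0.04,-0.262,0.223,-0.6,0.045,-0.262,0.223,-0.7,0.05,-0.262,0.223,-0.79,0.06,-0.262,0.223,-0.829,0.061,-0.262,0.223])

```text
clock: 4.68
ee_pos: [589.4, -84.8, 119.8]
tcp_rot: [179.8, 0.2, 92.2]
force: [-0.1, -1.9, -1.5]
grip_width: 43.1
grasp_force: 51.6
```

Call:
step_arm(steps=[0,0,0,0,0,0,0,0,0,0,0,0])

```text
clock: 4.93
ee_pos: [587.1, -77.5, 118.6]
tcp_rot: [-180.0, -0.1, 92.5]
force: [-0.2, 0.1, -1.7]
grip_width: 43.2
grasp_force: 51.6
```

```bash
python3 -c "
from h import *
plan(588.5,-78.5,18,92.5,False)"
```

```text
at [587.1 -77.5 118.6] [-1.7997e+02 -7.0000e-02  9.2530e+01] w 43.2 -> row [-0.0027  0.0035  0.2516] 0.0003 dist 101.0 rows 3
```

Call:
step_arm(steps=[-0.002,0.003,0.1,0,-0.002,0.003,0.19,0,-0.002,0.003,0.225,0,-0.002,0.003,0.24,0,-0.002,0.003,0.251,0,-0.002,0.003,0.251,0,-0.002,0.003,0.251,0])

```text
clock: 5.52
ee_pos: [590.0, -79.5, 19.8]
tcp_rot: [179.9, 0.0, 92.5]
force: [0.3, -0.0, -0.8]
grip_width: 43.2
grasp_force: 51.6
```

Call:
step_arm(steps=[0,0,0,0,0,0,0,0,0,0,0,0,0,0,0,0,0,0,0,0], grip=0.6)

```text
clock: 5.93
ee_pos: [589.0, -79.7, 18.6]
tcp_rot: [180.0, -0.0, 92.5]
force: [0.7, -0.5, 0.1]
grip_width: 68.4
grasp_force: 0.0
```

Call:
step_arm(steps=[0,0,-0.08,0,0,0,-0.18,0,0,0,-0.28,0,0,0,-0.28,0])

```text
clock: 6.27
ee_pos: [593.2, -81.0, 137.6]
tcp_rot: [179.3, 0.0, 92.4]
force: [1.9, -1.1, 0.1]
grip_width: 68.2
grasp_force: 0.0
```

```bash
python3 -c "
from h import *
f=imaging.grab_frame('scene'); save(f,'p1.png',(200,150,380,280),3.4)
plan(581.5,-218.5,60,90+69.0-90)"
```

```text
at [591.8 -80.3 134.7] [1.7953e+02 2.0000e-02 9.2440e+01] w 68.7 -> row [-0.3441 -0.0404  0.1867] 0.2605 dist 157.0 rows 4
```

View pics/p1.png

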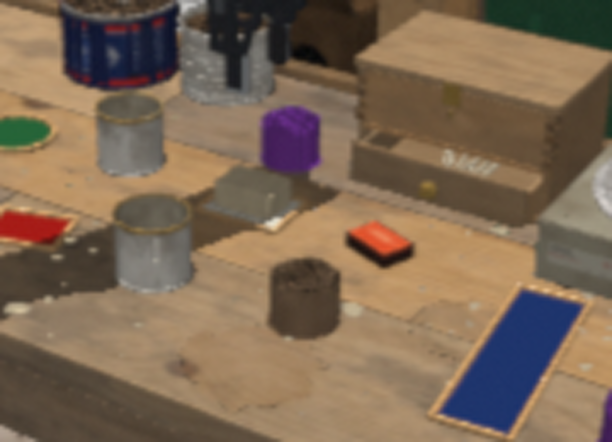

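The wax sits flat in the white tray at (253,195), with the white margin visible around it. The matchbox is next.

Call:
step_arm(steps=[-0.1,-0.01,0.04,0.075,-0.2,-0.02,0.1,0.15,-0.3,-0.035,0.17,0.22,-0.344,-0.04,0.187,0.26,-0.344,-0.04,0.187,0.26,-0.344,-0.04,0.187,0.26,-0.344,-0.04,0.187,0.26,-0.344,-0.04,0.187,0.26])

```text
clock: 6.98
ee_pos: [579.3, -216.1, 55.5]
tcp_rot: [-180.0, -0.1, 69.2]
force: [-0.2, 0.1, -0.5]
grip_width: 68.4
grasp_force: 0.0
```

```bash
python3 -c "
from h import *
plan(581.5,-218.5,13,69)"
```

```text
at [ 579.3 -216.1   55.5] [-1.7999e+02 -7.0000e-02  6.9210e+01] w 68.4 -> row [-0.0037  0.0073  0.1062] 0.0023 dist 43.0 rows 2
```

Call:
step_arm(steps=[-0.004,0.007,0.05,0,-0.004,0.007,0.09,0,-0.004,0.007,0.106,0,-0.004,0.007,0.106,0,-0.004,0.007,0.106,0])

```text
clock: 7.4
ee_pos: [581.2, -219.4, 13.5]
tcp_rot: [180.0, -0.0, 69.1]
force: [0.0, -0.3, 0.7]
grip_width: 68.1
grasp_force: 0.0
```

Call:
step_arm(steps=[0,0,0,0,0,0,0,0,0,0,0,0,0,0,0,0,0,0,0,0,0,0,0,0], grip=-1, squeeze=30)

```text
clock: 7.9
ee_pos: [581.5, -220.5, 14.1]
tcp_rot: [179.9, -0.0, 69.1]
force: [-0.3, 0.3, 6.2]
grip_width: 35.3
grasp_force: 30.5
```

Call:
step_arm(steps=[0,0,-0.08,0,0,0,-0.17,0,0,0,-0.25,0,0,0,-0.27,0,0,0,-0.27,0,0,0,-0.27,0])

```text
clock: 8.4
ee_pos: [580.7, -219.9, 120.9]
tcp_rot: [180.0, -0.0, 69.1]
force: [-0.6, 0.7, -0.5]
grip_width: 35.0
grasp_force: 30.3
```

```bash
python3 -c "
from h import *
plan(439.5,71,120,107.3,False)"
```

```text
at [ 580.7 -219.9  120.9] [ 1.7999e+02 -3.0000e-02  6.9080e+01] w 35.0 -> row [ 0.5534 -0.5894  0.0023] -0.4246 dist 323.0 rows 8
```

Call:
step_arm(steps=[0.07,-0.07,0,-0.05,0.14,-0.14,0,-0.1,0.21,-0.22,0,-0.15,0.28,-0.29,0,-0.2,0.35,-0.37,0,-0.27,0.42,-0.44,0,-0.34,0.49,-0.52,0,-0.4,0.54,-0.575,0,-0.424,0.553,-0.589,0,-0.424,0.553,-0.589,0,-0.424,0.553,-0.589,0,-0.424,0.553,-0.589,0,-0.424])

```text
clock: 9.4
ee_pos: [440.1, 69.0, 120.6]
tcp_rot: [-180.0, 0.1, 107.1]
force: [0.4, 0.2, -0.5]
grip_width: 35.3
grasp_force: 30.3
```

```bash
python3 -c "
from h import *
f=imaging.grab_frame('scene'); save(f,'g2.png',(120,130,300,265),3.4)
plan(439.5,71,17,107.3,False)"
```

```text
at [440.2  68.8 120.7] [-1.7997e+02  5.0000e-02  1.0705e+02] w 35.0 -> row [ 5.800e-03 -1.000e-04  2.593e-01] -0.0028 dist 104.0 rows 3
```

View pics/g2.png

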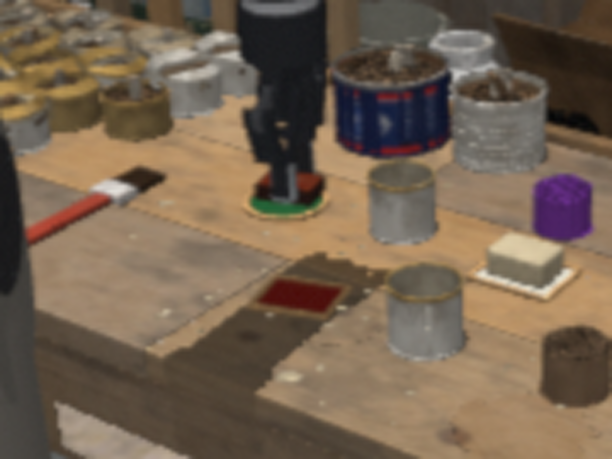

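The matchbox is held level at (288,188) and the wax sits well in its tray at (525,265). Lowering the matchbox.

Call:
step_arm(steps=[0.005,0,0.1,0,0.005,0,0.19,0,0.005,0,0.225,0,0.005,0,0.245,0,0.005,0,0.259,0,0.005,0,0.259,0,0.005,0,0.259,0])

```text
clock: 10.03
ee_pos: [440.1, 71.8, 18.0]
tcp_rot: [179.9, 0.0, 107.1]
force: [0.6, 0.0, -0.4]
grip_width: 34.8
grasp_force: 31.3
```

Call:
step_arm(steps=[0,0,0,0,0,0,0,0,0,0,0,0,0,0,0,0,0,0,0,0], grip=0.4)

```text
clock: 10.45
ee_pos: [439.3, 72.5, 17.8]
tcp_rot: [180.0, -0.0, 107.2]
force: [-0.2, 0.9, -0.3]
grip_width: 59.7
grasp_force: 0.0
```

Call:
step_arm(steps=[0,0,-0.08,0,0,0,-0.18,0,0,0,-0.26,0,0,0,-0.26,0,0,0,-0.26,0])

```text
clock: 10.87
ee_pos: [440.4, 73.1, 123.2]
tcp_rot: [179.7, -0.1, 107.3]
force: [-0.2, -0.7, -0.2]
grip_width: 59.8
grasp_force: 0.0
```

```bash
python3 -c "
from h import *
plan(448,-218,120,90);plan(448,-218,120,107.3)"
```

```text
at [440.4  73.1 123.2] [ 1.7975e+02 -6.0000e-02  1.0726e+02] w 59.8 -> row [-0.7006 -0.1977  0.0079] 0.1917 dist 291.0 rows 7
at [440.4  73.1 123.2] [ 1.7975e+02 -6.0000e-02  1.0726e+02] w 59.8 -> row [-0.7006 -0.1977  0.0079] -0.0005 dist 291.0 rows 7
```

Call:
step_arm(steps=[-0.09,-0.025,0,0.03,-0.18,-0.05,0,0.06,-0.27,-0.075,0,0.09,-0.36,-0.1,0,0.12,-0.45,-0.125,0,0.15,-0.54,-0.15,0,0.18,-0.62,-0.175,0,0.192,-0.68,-0.192,0,0.192,-0.7,-0.198,0,0.192,-0.7,-0.198,0,0.192,-0.7,-0.198,0,0.192,-0.7,-0.198,0,0.192], grip=1)

```text
clock: 11.87
ee_pos: [446.2, -216.5, 120.7]
tcp_rot: [-179.9, -0.1, 90.1]
force: [-0.5, 0.2, 0.5]
grip_width: 85.3
grasp_force: 0.0
```

```bash
python3 -c "
from h import *
plan(448,-218,18,90)"
```

```text
at [ 446.2 -216.5  120.7] [-1.7991e+02 -8.0000e-02  9.0070e+01] w 85.3 -> row [-0.0037  0.0045  0.2568] 0.0008 dist 103.0 rows 3
```

Call:
step_arm(steps=[-0.003,0.003,0.06,0,-0.003,0.003,0.13,0,-0.003,0.003,0.19,0,-0.003,0.003,0.23,0,-0.003,0.003,0.257,0,-0.003,0.003,0.257,0,-0.003,0.003,0.257,0])

```text
clock: 12.45
ee_pos: [447.7, -218.8, 18.7]
tcp_rot: [-180.0, -0.0, 90.0]
force: [-0.2, 0.6, 0.2]
grip_width: 85.4
grasp_force: 0.0
```

Call:
step_arm(steps=[0,0,0,0,0,0,0,0,0,0,0,0,0,0,0,0,0,0,0,0,0,0,0,0], grip=-1, squeeze=30)

```text
clock: 12.95
ee_pos: [448.5, -219.7, 19.9]
tcp_rot: [179.9, -0.0, 90.0]
force: [-0.6, 0.7, 5.7]
grip_width: 61.1
grasp_force: 31.7
```

Call:
step_arm(steps=[0,0,-0.08,0,0,0,-0.17,0,0,0,-0.26,0,0,0,-0.3,0,0,0,-0.3,0,0,0,-0.3,0])

```text
clock: 13.45
ee_pos: [448.5, -219.6, 139.9]
tcp_rot: [179.8, -0.0, 90.0]
force: [-0.5, 0.2, -0.6]
grip_width: 61.2
grasp_force: 33.4
```

```bash
python3 -c "
from h import *
f=imaging.grab_frame('scene'); save(f,'g3.png',(170,130,370,290),3.4)
plan(586.5,209,138,90,False)"
```

```text
at [ 447.6 -219.2  138.8] [ 1.7995e+02 -3.0000e-02  8.9970e+01] w 60.6 -> row [1.0708 0.3466 0.002 ] -0.0003 dist 450.0 rows 11
```

View pics/g3.png

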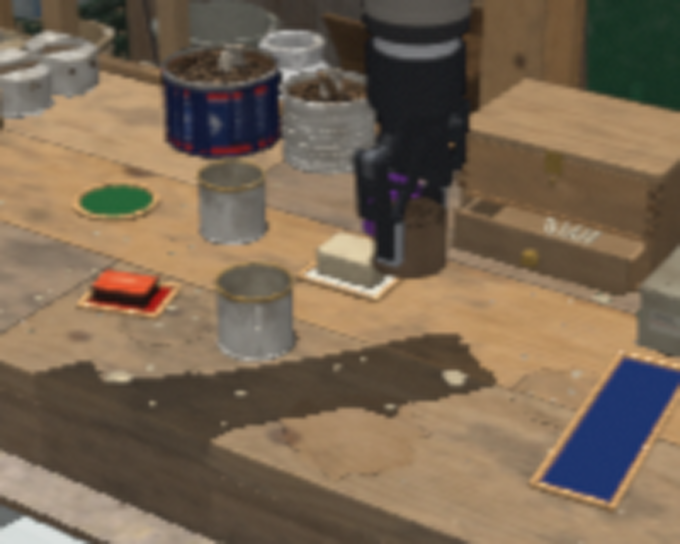

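The roll is held upright at (410,230). The matchbox is in the red tray at (125,288). Travelling to the green tray.

Call:
step_arm(steps=[0.095,0.03,0,0,0.19,0.06,0,0,0.285,0.09,0,0,0.38,0.125,0,0,0.47,0.155,0,0,0.56,0.185,0,0,0.65,0.215,0,0,0.74,0.245,0,0,0.82,0.27,0,0,0.9,0.295,0,0,0.96,0.315,0,0,1.0,0.33,0,0])

```text
clock: 14.5
ee_pos: [579.2, 183.9, 136.5]
tcp_rot: [-179.8, 0.0, 90.2]
force: [-0.1, 0.2, 0.3]
grip_width: 61.1
grasp_force: 33.4
```

Call:
step_arm(steps=[0.05,0.01,0,0,0.07,0.016,0,0,0.07,0.016,0,0,0.07,0.016,0,0,0.07,0.016,0,0])

```text
clock: 14.92
ee_pos: [586.0, 206.0, 138.1]
tcp_rot: [-179.9, 0.1, 89.8]
force: [-0.5, -0.4, -0.8]
grip_width: 60.9
grasp_force: 33.4
```

```bash
python3 -c "
from h import *
plan(586.5,209,22.3,90,False)
f=imaging.grab_frame('top'); save(f,'p2.png',(170,170,330,290),4.5)"
```

```text
at [586.  206.  138.1] [-1.7993e+02  8.0000e-02  8.9830e+01] w 60.9 -> row [0.0075 0.0011 0.2895] -0.0019 dist 116.0 rows 3
```

View pics/p2.png

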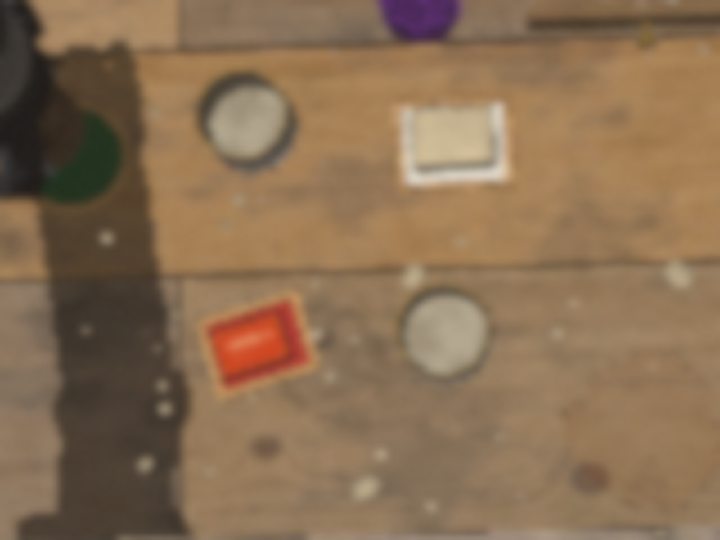

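Wax and matchbox both lie inside their lips, at (455,137) and (252,345); the matchbox is a little to the left. Lowering the roll, then I'll measure.

Call:
step_arm(steps=[0.005,0.001,0.1,0,0.005,0.001,0.19,0,0.005,0.001,0.24,0,0.005,0.001,0.27,0,0.005,0.001,0.29,0,0.005,0.001,0.29,0,0.005,0.001,0.29,0])

```text
clock: 15.55
ee_pos: [587.7, 209.5, 23.6]
tcp_rot: [179.9, -0.0, 89.9]
force: [-0.1, 0.6, -0.1]
grip_width: 61.3
grasp_force: 35.3
```

Call:
step_arm(steps=[0,0,0,0,0,0,0,0,0,0,0,0,0,0,0,0,0,0,0,0], grip=1)

```text
clock: 15.97
ee_pos: [587.0, 210.3, 23.0]
tcp_rot: [180.0, -0.0, 90.0]
force: [0.1, -1.0, -0.9]
grip_width: 85.4
grasp_force: 0.0
```

Call:
step_arm(steps=[0,0,-0.08,0,0,0,-0.17,0,0,0,-0.26,0,0,0,-0.26,0,0,0,-0.26,0])

```text
clock: 16.38
ee_pos: [588.4, 210.7, 129.1]
tcp_rot: [179.8, -0.1, 90.0]
force: [0.1, 0.6, -0.4]
grip_width: 85.7
grasp_force: 0.0
```

```bash
python3 -c "
from h import *
plan(461,368,80,92.2)"
```

```text
at [588.4 210.7 129.1] [ 1.7975e+02 -1.4000e-01  8.9950e+01] w 85.7 -> row [ 0.3929 -0.3188  0.1228] -0.025 dist 208.0 rows 5
```

The brush lies along x, so the fingers must close along y, at yaw 182.2. That is a turn of -92 degrees, done in two calls.

Call:
step_arm(steps=[0.08,-0.06,0,-0.08,0.16,-0.12,0,-0.16,0.24,-0.18,0,-0.24,0.32,-0.25,0,-0.32,0.37,-0.3,0,-0.4,0.392,-0.318,0.03,-0.48,0.392,-0.318,0.06,-0.56,0.392,-0.318,0.09,-0.64,0.392,-0.318,0.12,-0.72,0.392,-0.318,0.12,-0.8,0.392,-0.318,0.12,-0.88,0.392,-0.318,0.12,-0.95], grip=0.2)

```text
clock: 17.38
ee_pos: [458.6, 366.4, 76.8]
tcp_rot: [-179.9, -0.1, 175.8]
force: [-0.2, 0.5, 0.4]
grip_width: 51.0
grasp_force: 0.0
```

Call:
step_arm(steps=[0,0,0,-0.07,0,0,0,-0.07,0,0,0,-0.07])

```text
clock: 17.63
ee_pos: [459.1, 366.5, 77.6]
tcp_rot: [-180.0, -0.1, -178.4]
force: [0.1, 0.1, 0.2]
grip_width: 51.0
grasp_force: 0.0
```

Run:
```python
from h import *
print(status.observe()["joints"].round(1))
f=imaging.grab_frame("top")
for n in("wax_block","matchbox","card_roll","brush","roll_tray","match_tray"):
    for r in spotter.trace(f,n):
        if r["score"]>.4:
            p=world(f,r["region"]); z=np.percentile(p[:,2],90); p=p[abs(p[:,2]-z)<5]
            print(n,round(r["score"],2),np.round(r["at"]),z.round(1),[np.round(x,1) for x in cv2.minAreaRect(p[:,:2].astype(np.float32))])
plan(461,368,12.5,182.2,False)
save(f,"b1.png",(110,180,230,270),6)
```

```text
[-47.5  30.8   3.7 108.8  -3.   40.5  49.5]
matchbox 0.7 [225. 248.] 22.7 [array([440.3,  72.2]), array([33.1, 45.9]), np.float64(15.1)]
card_roll 0.86 [416. 214.] 44.7 [array([ 522.4, -562.1]), array([56.5, 59.2]), np.float64(27.8)]
card_roll 0.81 [263. 169.] 45.2 [array([694.8, -53.6]), array([56.7, 51.1]), np.float64(16.5)]
card_roll 0.68 [437. 263.] 44.5 [array([ 362.8, -615.7]), array([59.7, 54.3]), np.float64(80.6)]
card_roll 0.61 [405. 248.] 44.1 [array([ 426.6, -515.3]), array([54.6, 58.1]), np.float64(26.4)]
card_roll 0.6 [184. 202.] 48.0 [array([589.5, 210.8]), array([59.1, 53.5]), np.float64(59.2)]
brush 0.85 [139. 230.] 15.1 [array([468.2, 370.1]), array([181.2,  39.8]), np.float64(0.7)]
roll_tray 0.77 [191. 212.] 9.0 [array([576.2, 201. ]), array([57.4, 83.1]), np.float64(39.8)]
match_tray 0.79 [228. 251.] 10.7 [array([439.8,  71.4]), array([62.1, 79.2]), np.float64(14.4)]
match_tray 0.65 [274. 207.] 9.8 [array([588.2, -78.5]), array([69.8, 87. ]), np.float64(1.9)]
at [459.7 367.2  78.6] [-179.99   -0.   -178.28] w 51.2 -> row [-0.0034  0.002   0.1653] -0.0054 dist 66.0 rows 2
```

View pics/b1.png

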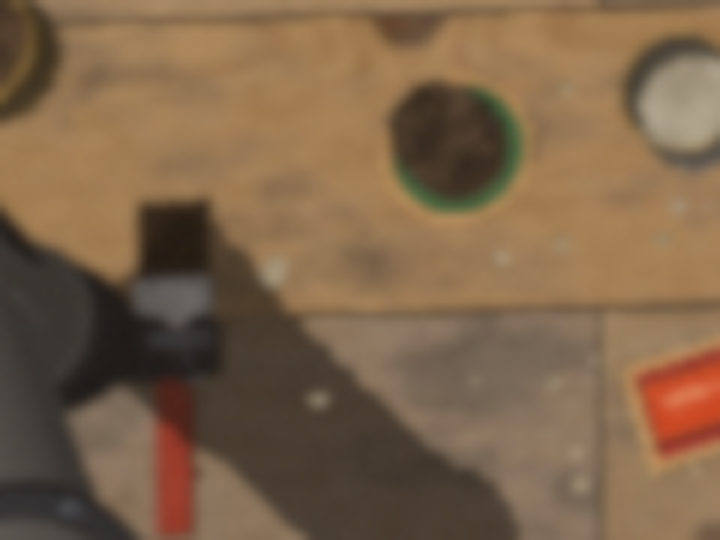

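The brush's handle runs down the crop from (175,380) with its head at (175,240). The roll sits in the green tray at (450,147). Measurement confirms the matchbox is centred. Going down on the brush.

Call:
step_arm(steps=[-0.001,0.0035,0.08,-0.005,-0.001,0.0035,0.14,-0.005,-0.001,0.0035,0.164,-0.005,-0.001,0.0035,0.164,-0.005,-0.001,0.0035,0.164,-0.005])

```text
clock: 18.4
ee_pos: [460.2, 368.4, 13.2]
tcp_rot: [-180.0, -0.0, -177.8]
force: [0.9, 1.2, -0.3]
grip_width: 51.1
grasp_force: 0.0
```

Call:
step_arm(steps=[0,0,0,0,0,0,0,0,0,0,0,0,0,0,0,0,0,0,0,0,0,0,0,0], grip=-1, squeeze=60)

```text
clock: 18.9
ee_pos: [461.0, 369.3, 14.8]
tcp_rot: [179.9, 0.1, -177.8]
force: [-0.3, -0.1, 5.6]
grip_width: 20.1
grasp_force: 58.9
```

Call:
step_arm(steps=[0,0,-0.08,0,0,0,-0.17,0,0,0,-0.26,0,0,0,-0.34,0,0,0,-0.34,0,0,0,-0.34,0])

```text
clock: 19.4
ee_pos: [461.4, 369.6, 152.0]
tcp_rot: [179.8, 0.2, -177.8]
force: [1.0, -0.4, -1.0]
grip_width: 19.8
grasp_force: 59.1
```

```bash
python3 -c "
from h import *
f=imaging.grab_frame('scene'); save(f,'g4.png',(110,110,270,230),4.5)
r=spotter.trace(f,'brush')
for q in r[:2]:
    p=world(f,q['region']);print(q['score'],q['at'],[np.round(x,1) for x in cv2.minAreaRect(p[:,:2].astype(np.float32))],np.percentile(p[:,2],[10,50,90]))
plan(482.5,-391.5,150,185.3,False)"
```

```text
0.61 [140.8, 152.4] [array([562.8, 471.4]), array([429.3, 148.9]), np.float64(48.6)] [ 49.63197497 145.53613013 148.26018434]
0.6 [198.4, 191.1] [array([577.2, 203.1]), array([42. , 76.6]), np.float64(40.1)] [2.20415152 3.85699202 6.17990244]
at [459.6 368.1 148.7] [-1.7998e+02 -3.0000e-02 -1.7780e+02] w 20.0 -> row [ 0.0158 -1.8998 -0.0031] -0.0345 dist 760.0 rows 19
```

View pics/g4.png

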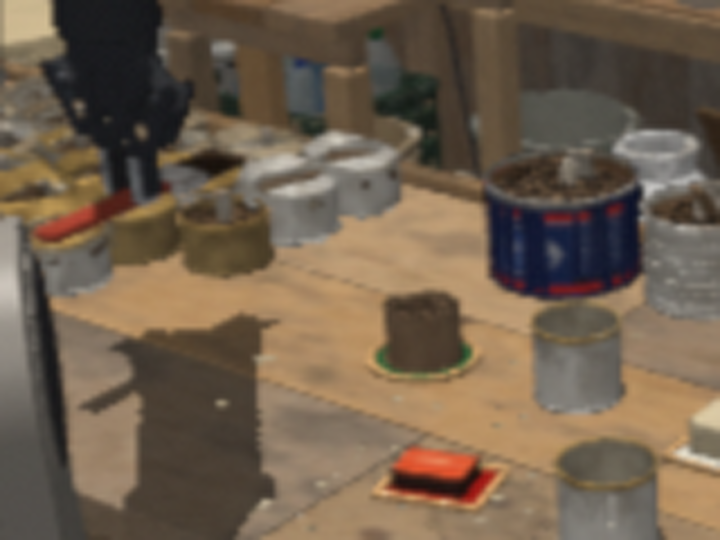

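The brush is held level at (120,200) and the roll stands in its tray at (422,335). Crossing to the blue tray.

Call:
step_arm(steps=[0.001,-0.08,0,0,0.002,-0.17,0,0,0.003,-0.265,0,0,0.004,-0.36,0,0,0.005,-0.455,0,0,0.005,-0.55,0,0,0.006,-0.645,0,0,0.006,-0.74,0,0,0.007,-0.83,0,0,0.008,-0.91,0,0,0.008,-0.95,0,0,0.008,-0.95,0,0])

```text
clock: 20.5
ee_pos: [470.0, -16.1, 147.7]
tcp_rot: [-179.9, -0.2, -178.2]
force: [-0.1, 0.2, -0.9]
grip_width: 19.6
grasp_force: 59.1
```

Call:
step_arm(steps=[0.001,-0.08,0,0,0.002,-0.17,0,-0.01,0.003,-0.265,0,-0.02,0.004,-0.36,0,-0.034,0.005,-0.455,0,-0.034,0.005,-0.55,0,-0.034,0.006,-0.645,0,-0.034,0.006,-0.74,0,-0.034,0.007,-0.83,0,-0.034,0.008,-0.91,0,-0.034,0.008,-0.95,0,-0.034,0.008,-0.95,0,-0.034])

```text
clock: 21.5
ee_pos: [481.5, -394.9, 147.6]
tcp_rot: [-179.9, -0.1, -175.0]
force: [-0.2, -0.6, -0.8]
grip_width: 19.6
grasp_force: 59.1
```

Call:
step_arm(steps=[0,0,0,0,0,0,0,0,0,0,0,0])

```text
clock: 21.75
ee_pos: [483.4, -388.8, 148.3]
tcp_rot: [179.9, -0.0, -174.6]
force: [0.2, 0.1, -1.0]
grip_width: 20.1
grasp_force: 59.1
```

```bash
python3 -c "
from h import *
print(status.observe()['joints'].round(0))
f=imaging.grab_frame('scene'); save(f,'g5.png',(270,140,450,275),4.2)
plan(483,-391.5,17.2,185.3,False)"
```

```text
[ 21.  29.  17. 103. -10.  50. 138.]
at [ 483.5 -389.1  148.6] [ 1.7992e+02 -2.0000e-02 -1.7460e+02] w 19.8 -> row [ 0.0017 -0.006   0.3285] 0.0011 dist 131.0 rows 4
```

View pics/g5.png

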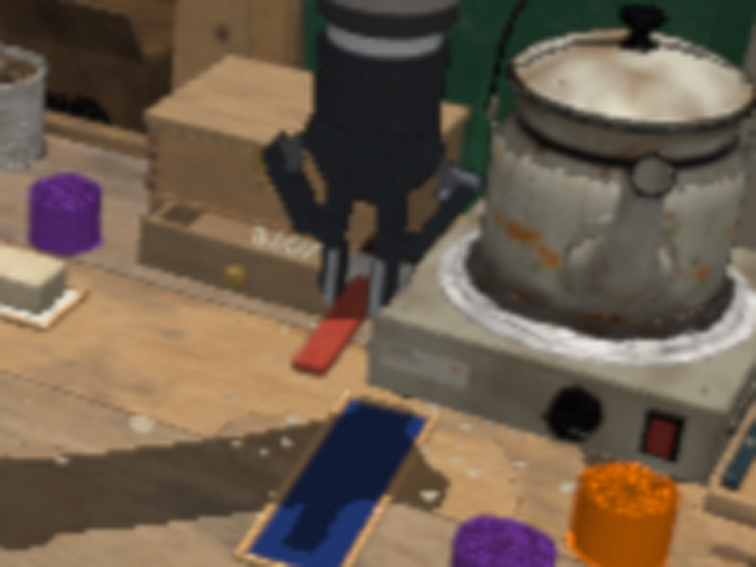

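The brush is held level above the blue tray and the path down is clear. Lowering.

Call:
step_arm(steps=[0.001,-0.005,0.09,0,0.001,-0.005,0.18,0,0.001,-0.005,0.26,0,0.001,-0.005,0.3,0,0.001,-0.005,0.32,0,0.001,-0.005,0.328,0,0.001,-0.005,0.328,0,0.001,-0.005,0.328,0])

```text
clock: 22.47
ee_pos: [483.6, -392.9, 18.9]
tcp_rot: [-180.0, 0.1, -174.7]
force: [-0.3, 0.5, -0.2]
grip_width: 19.7
grasp_force: 59.1
```

```bash
python3 -c "
from h import *
f=imaging.grab_frame('top'); save(f,'g6.png',(320,170,440,290),4.5)
plan(483,-391.5,17.2,185.3,False);print(status.observe()['force'])"
```

```text
at [ 483.7 -393.2   19. ] [-1.7994e+02  9.0000e-02 -1.7470e+02] w 20.1 -> row [0.0014 0.0044 0.0044] 0.0 dist 3.0 rows 1
[-0.04106258 -0.1852741  -0.38333864]
```

View pics/g6.png

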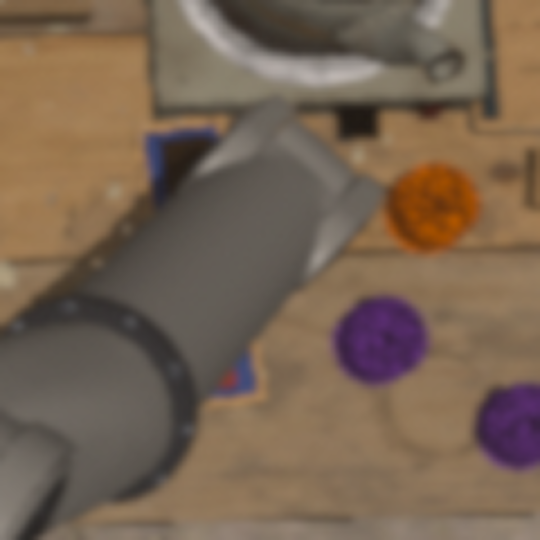

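Both ends show a blue margin: the head at (185,165) and the handle tip at (230,378). Releasing.

Call:
step_arm(steps=[0,0.002,0.003,0,0,0.002,0.003,0,0,0.002,0.003,0])

```text
clock: 22.77
ee_pos: [483.6, -392.9, 17.8]
tcp_rot: [-179.9, 0.1, -174.7]
force: [-0.7, -0.3, 5.4]
grip_width: 19.9
grasp_force: 59.8
```

Call:
step_arm(steps=[0,0,0,0,0,0,0,0,0,0,0,0,0,0,0,0], grip=0)

```text
clock: 23.1
ee_pos: [482.5, -392.3, 16.5]
tcp_rot: [180.0, -0.0, -174.7]
force: [0.7, -0.3, 0.7]
grip_width: 42.8
grasp_force: 0.0
```

Call:
step_arm(steps=[0,0,-0.05,0,0,0,-0.14,0,0,0,-0.24,0,0,0,-0.34,0,0,0,-0.44,0,0,0.1,-0.5,0,0,0.2,-0.5,0,0,-0.1,-0.5,0,0,-0.2,-0.5,0,0,-0.3,-0.5,0,0,-0.4,-0.5,0,0,-0.5,-0.5,0])

```text
clock: 24.1
ee_pos: [494.7, -524.3, 216.6]
tcp_rot: [180.0, 0.0, -174.7]
force: [1.5, -1.0, 0.0]
grip_width: 42.7
grasp_force: 0.0
```

Call:
step_arm(steps=[0,0.1,0,0,0,0.2,0,0,0,0.3,0,0,0,0.4,0,0,0,0.5,0,0,0,0.6,0,0,0,0.7,0,0,0,0.8,0,0,0,0.9,0,0,0,0.95,0,0,0,0.95,0,0,0,0.95,0,0])

```text
clock: 25.1
ee_pos: [459.8, -143.5, 216.8]
tcp_rot: [180.0, 0.0, -174.6]
force: [0.3, -0.0, -0.6]
grip_width: 42.6
grasp_force: 0.0
```

Run:
```python
from h import *
print(status.observe()["ee_pos"].round(0),status.observe()["clock"])
f=imaging.grab_frame("top"); save(f,"end.png",(120,160,400,300),2.8)
for n in("wax_block","matchbox","card_roll","brush","brush_tray","match_tray","roll_tray","wax_tray","tin_a"):
    for r in spotter.trace(f,n):
        if r["score"]>.45 and r["at"][0]<400:
            p=world(f,r["region"]); z=np.percentile(p[:,2],90); p=p[abs(p[:,2]-z)<5]
            print(n,round(r["score"],2),np.round(r["at"]),z.round(1),[np.round(x,1) for x in cv2.minAreaRect(p[:,:2].astype(np.float32))])
```

```text
[ 460. -143.  217.] 25.1
wax_block 0.52 [263. 198.] 35.4 [array([589.8, -59. ]), array([19.2, 34.6]), np.float64(81.9)]
matchbox 0.73 [224. 248.] 22.4 [array([437.9,  74.9]), array([34.2, 50.5]), np.float64(17.6)]
card_roll 0.75 [261. 168.] 45.1 [array([694.7, -54. ]), array([54.7, 56.1]), np.float64(71.5)]
card_roll 0.55 [182. 203.] 47.7 [array([587.8, 209.4]), array([54.9, 54.3]), np.float64(0.8)]
brush 0.79 [366. 222.] 17.2 [array([ 490.1, -395.1]), array([186.9,  41.4]), np.float64(11.3)]
brush_tray 0.73 [365. 234.] 9.4 [array([ 490.3, -390. ]), array([216.8,  67.1]), np.float64(5.4)]
match_tray 0.77 [232. 243.] 11.1 [array([441.1,  70.9]), array([65.1, 79.1]), np.float64(18.1)]
roll_tray 0.67 [191. 211.] 9.5 [array([565. , 203.3]), array([36. , 79.2]), np.float64(15.8)]
wax_tray 0.67 [261. 201.] 10.0 [array([589.8, -49.1]), array([38.2, 72.5]), np.float64(75.3)]
tin_a 0.68 [224. 196.] 56.9 [array([605.6,  74.2]), array([63.3, 66.2]), np.float64(27.6)]
```

View pics/end.png

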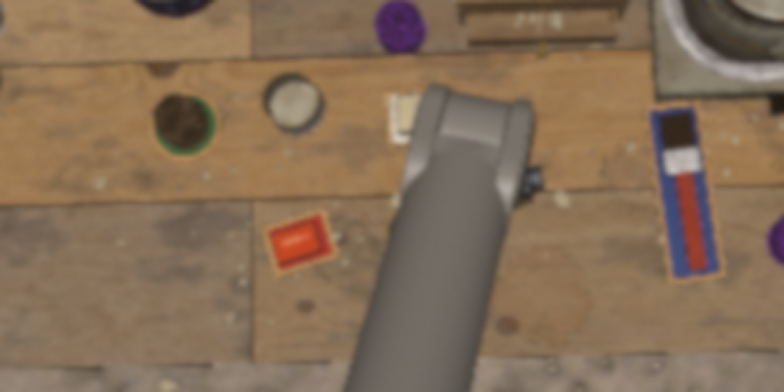

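Run:
```python
from h import *
f=imaging.grab_frame("top"); a=cv2.resize(f["img"][190:265,340:385,::-1],None,fx=7,fy=7,interpolation=cv2.INTER_CUBIC)
g=imaging.grab_frame("scene"); b=cv2.resize(g["img"][170:310,170:395,::-1],(470,525))
cv2.imwrite("pics/fin.png",np.hstack([a,b]))
for r in spotter.trace(f,"brush")[:1]:
    p=world(f,r["region"]); u=np.array([np.cos(np.radians(5.3)),np.sin(np.radians(5.3))]); d=p[:,:2]-[489.7,-390.3]
    l=d@u; w=d@[-u[1],u[0]]
    for lo,hi in((-90,-50),(-50,-10),(-10,20),(30,60),(60,90)):
        m=(l>lo)&(l<hi)&(p[:,2]>9); print(lo,hi,np.percentile(w[m],[3,50,97]).round(1),np.median(p[m,2]).round(1))
    print(l[p[:,2]>9].min(),l[p[:,2]>9].max())
```

```text
-90 -50 [-12.9  -0.8   8.5] 12.9
-50 -10 [-12.3  -1.7   8.4] 12.5
-10 20 [-11.8  -1.9   8.5] 13.8
30 60 [-19.6  -2.2  16.6] 13.2
60 90 [-19.8  -3.5  13.9] 13.4
-94.10584360887259 93.83078659789929
```

View pics/fin.png

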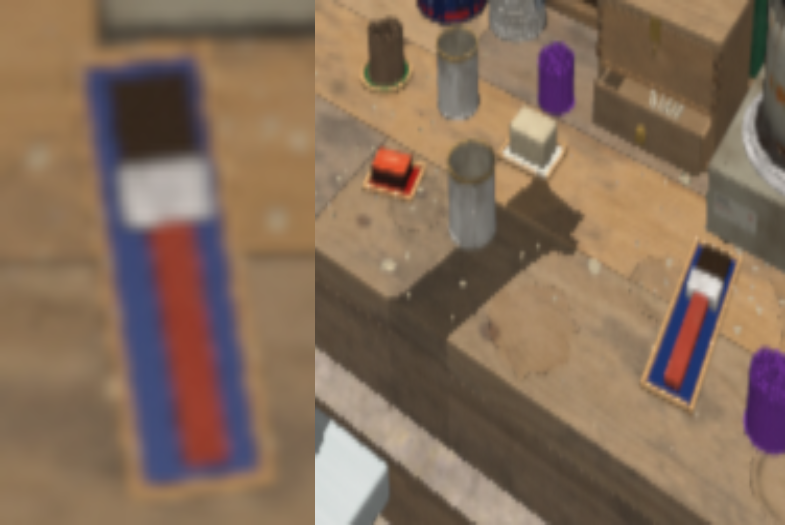

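The brush lies flat and inside the lip, about 2-3 mm off centre. Everything else is in place and the tins are standing, so I'm handing in.

```bash
python3 -c "
from rig import order
print(order.sign_off())"
```

```text
the job is handed in; nothing more can be done
None
```

I placed the wax block, matchbox, card roll and brush in their trays in the order asked, left both tins standing and handed the job in at about 25 s; the last pictures showed everything flat inside the lips with the gripper clear, and the hand-in gave no verdict.

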